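# Sort two tape rolls by the holder's spindle

## Task

Two rolls of tape of the same outside size lie loose beside the first-aid box. The one whose core fits over the upright spindle of the tape holder goes there: slide it down until it lies flat on the holder's base. The one whose core is too narrow for the spindle goes inside the empty compartment of the open blue first-aid box; leave both rolls released and at rest.

Things in the scene. Friction and masses are not known exactly. Their poses are not given: they have to be found in the camera images.
- wide_roll: The tape roll that fits: a stiff skin-coloured ring, 64 mm outside diameter, 38 mm high, with a wide bore of 46 mm, about 60 g, lying flat on the fridge top. Origin: on its axis, at the centre of its underside; z along its axis, up. It can be gripped across its outside.
- narrow_roll: The tape roll that does not fit: the same colour, outside diameter (64 mm), height (38 mm) and mass, but a narrow bore of 18 mm. Lying flat. Origin: on its axis, at the centre of its underside; z along its axis, up.
- spindle_seat (a point): The point on the tape holder where the spindle meets the base: on the spindle's axis, on the base's top face, 12 mm above the fridge top. The holder is fixed: a black round base of 80 mm diameter and 12 mm thick, with an orange upright spindle of 26 mm diameter that rises 55 mm above the base (its top 8 mm taper to 16 mm). z is up.
- empty_bay (a point): Floor centre, 5 mm above the fridge top, of the empty compartment (inside 180 mm along x, 145 mm along y) of the fixed blue first-aid box (190 x 260 mm, walls 5 mm thick, rim 75 mm above the fridge top). Its +y side is a 60 mm high divider; beyond it a compartment full of packets, then the lid, fixed open, leaning outward, top about 310 mm high. z up; the box may be yawed a little.
Mind the look-alikes: they are no part of the job. Leave any pink or yellow look-alike of the narrow_roll alone.

How it is judged:
By the outcome, as a careful person would: the job done as asked, in the order asked, and still so for the second after the job is handed in, with the robot touching nothing.
It also fails if it takes over 48 s, if anything falls off the work surface, if the arm or the gripper's body presses on something with over 40 N, if the wrist force passes 120 N, or if a joint passes its speed limit or range.

## Robot

A 6-joint arm with a two-finger parallel gripper is mounted at the origin on the work surface. World frame = base frame: x ahead of the robot, y to its left, z up, the work surface at z = 0. Lengths are in mm, angles in degrees, forces in N, time in s.
With the tool pointing down it reaches from about 225 to 875 mm from the base axis. Payload 3.4 kg.
Tool frame: the origin (TCP) lies between the finger pads; the fingertips stand 8 mm ahead of it and the grasp point (between the pads) lies 11 mm behind it (env.finger_overhang is the distance from the TCP to the fingertips, in mm); z points along the fingers, y is the direction in which the jaws open and shut (so a half turn about z gives the same grasp; the last joint's range is limited). The gripper opens to 85 mm and grips with 20 to 120 N. Pads are 22 mm wide; open, the fingers measure 114 mm over their backs; the gripper's body (76 mm by 85 mm) begins 54 mm behind the grasp point. The pads swing forward as they close: fully open they stand 13 mm farther back than shut.
Start: joints at [-78.037, 15.808, 86.224, -0, 77.962, -6.933], TCP at [186.216, -544.046, 239.328] pointing down, gripper open.
Joint ranges: [-165.64, 165.64], [-43.16, 119.46], [12.63, 154.43], [-67.54, 247.53], [6.08, 155.33], [-154.97, 154.97]. Speed limits (degrees/s): [147.25, 147.25, 180, 180, 180, 180].

## Interface

Orientations are given as a 3x3 rotation matrix whose columns are the frame's x, y, z axes.
In Python, from bench import monitor, capture, job, env gives the robot as it stands.
- The arm moves only by the tool jog_arm, never from a script. Its argument "series" is a list of rows, each a list of 4 numbers: the shift along the tool's x, y, z normalised to -1 to 1, where 1 is 200 mm, then the turn about the tool's z normalised to -1 to 1, where 1 is pi rad. In form: [[x, y, z, twist], ...]. A call has 1 to 12 rows; each row is the pose to reach, as a shift and turn from the pose measured when the call began, along the tool's axes at that moment, turning the shorter way round; what a row does not reach only later rows make up. A row lasts 1/8 s, in which the tool goes at most 62.5 mm and 10.7 degrees, less where a joint would pass 70% of its speed; a pose out of reach is approached as far as the arm can. A call with a number of a shift or a turn outside -1 to 1 is refused whole. A call with a gripper value outside its range is refused whole. "grip" is the opening, from 0 (shut) to 1 (fully open), set as the call begins (left out, the last holds). The fingers move at their own pace and stop on an object; "grip_force" is the grip in N (left out, the last holds). Time passes only in rows, so rows that repeat a pose let the fingers close. It gives the time, the measured TCP pose, the force and the opening at its end, in the units of the state.
- monitor.state(): the state, without advancing time (a new reading comes with each control period).
- capture(name): name is "scene" or "top"; returns a dict with "color" (480x640x3 uint8, red, green, blue), "z_map" (480x640 float32, mm along the optical axis (not along the pixel's ray), 0 where there is no reading), "mtx" (3x3 intrinsics, pixels), "R" (3x3) and "t" (3): a world point X has camera coordinates R X + t. Camera axes: x right, y down, z forward; pixel columns grow to the right and rows downward; lengths in mm; the calibration is good to about 2 mm. A picture is of the moment at which its call begins.
- job.hand_in(): hands the job in, once; it reports no verdict.
The state is a dict: "time": time; "joint_pos": joint angles; "joint_velocities": joint speeds; "joint_torque": joint torques, N m; "eef_pos": TCP position; "eef_rot": TCP orientation; "wrist_force": force on the tool from outside, world axes, zero at the start; "wrist_torque": the same for the moment, N m; "gripper_width": opening from 0.0 (shut) to 1.0 (fully open).
Only numpy, scipy, OpenCV 4.12 (cv2) and the standard library are available. Lean on these libraries where they do the work, as an engineer would, in place of code of your own. Each camera call takes 0.05 s, during which the arm holds its last target.

## Working session

There is one attempt and no reset: what is moved stays moved. The work goes in short steps, Python scripts to look and compute and a tool call to move; the robot and the scene stay as the last step left them, time stands still between calls to the robot, and variables do not carry over. Pictures are saved under pics/ and viewed, and the job is handed in when it is done.

Besides the shell and the picture viewer there is one more tool, called after "Request:" in YAML: its name, and indented under it one key for each argument. jog_arm: Moves the arm, as the interface text tells. Scaled input: -1 to 1 covers 200 mm each way for a shift and pi rad each way for a turn. Its arguments: {"type":"object","properties":{"series":{"type":"array","items":{"type":"array","items":{"type":"number"}}},"grip":{"type":"number"},"grip_force":{"type":"number"}},"required":["series"]}

```bash
ls; mkdir -p pics
python3 - <<'E'
from bench import monitor, capture, job, env
import cv2,numpy as np,pickle
s=monitor.state(); print(s)
for n in ("scene","top"):
    c=capture(n); pickle.dump(c,open(f"pics/{n}0.pkl","wb"))
    cv2.imwrite(f"pics/{n}0.png",c["color"][...,::-1]); print(n,c["mtx"],c["R"],c["t"])
print(monitor.state()["time"],env.finger_overhang)
E
```

```text
pics
{'time': 0.0, 'joint_pos': array([-7.80356039e+01,  1.58500280e+01,  8.62943231e+01,  1.16464806e-03,
        7.79617443e+01, -6.93473863e+00]), 'joint_velocities': array([ 0.09282357, -0.08126095, -0.01638721,  0.06302551,  0.0144906 ,
       -0.07606269]), 'joint_torque': array([ 6.28099006e-04, -4.16769826e+01, -2.45808417e+01, -5.47545151e-04,
        1.08598653e-02, -8.42051634e-06]), 'eef_pos': array([ 186.1232741 , -543.51606375,  238.42198451]), 'eef_rot': array([[ 9.46091674e-01,  3.23898767e-01, -3.64419327e-04],
       [ 3.23898881e-01, -9.46089963e-01,  1.81560968e-03],
       [ 2.43300267e-04, -1.83576821e-03, -9.99998285e-01]]), 'wrist_force': array([ 0.3027287 , -0.54775077, -0.55037935]), 'wrist_torque': array([ 0.04979906, -0.05525392,  0.01857163]), 'gripper_width': 0.9990768035166411}
scene [[546.73740432   0.         318.66254809]
 [  0.         546.73740432 235.35624342]
 [  0.           0.           1.        ]] [[-0.67276152  0.73974735 -0.01287634]
 [ 0.4636288   0.40795559 -0.78652436]
 [-0.57657634 -0.53511317 -0.617425  ]] [ 331.88584249 -177.19253349 1297.32572164]
top [[609.50830118   0.         325.18377133]
 [  0.         609.50830118 238.71449023]
 [  0.           0.           1.        ]] [[ 0.01670979 -0.99963232 -0.02135447]
 [-0.98423754 -0.01268422 -0.17639608]
 [ 0.17606036  0.02396541 -0.9840876 ]] [  2.31593617 470.58094679 924.50323311]
0.1 8.0
```

View pics/scene0.png

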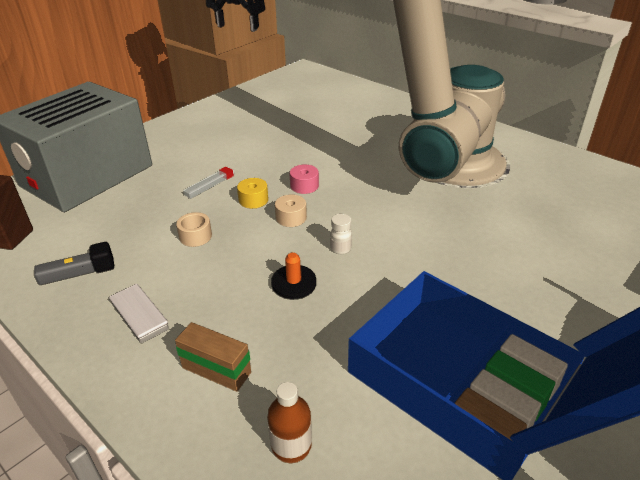

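View pics/top0.png

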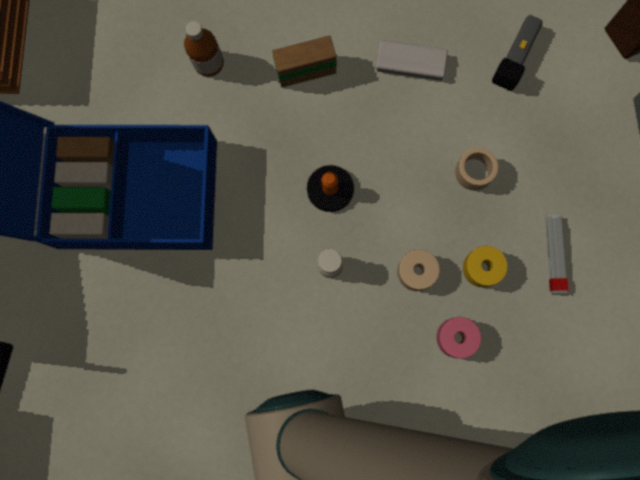

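The scene view shows the wide skin ring at (194,229), the narrow skin roll at (291,211), and the holder at (294,278). It also shows yellow (253,193) and pink (304,179) look-alikes and the blue box at about (465,350). In the top view these are wide (477,168), narrow (419,271), yellow (486,266), pink (459,338), holder (330,188) and empty bay (163,187).

Candidates:
- **wide_roll:** the skin ring at top (477,168).
- **narrow_roll:** the skin roll at (419,271). Yellow (486,266) and pink (459,338) are excluded by colour.

Next come the measurement and a close crop.

```bash
cat > h.py <<'E'
import numpy as np,cv2,pickle
def load(n): return pickle.load(open(f"pics/{n}.pkl","rb"))
def ray(c,uv):
    d=np.linalg.inv(c["mtx"])@np.array([uv[0],uv[1],1.]); R=c["R"]
    return -R.T@c["t"], R.T@d
def onz(c,uv,z):
    o,d=ray(c,uv); return o+d*(z-o[2])/d[2]
def tri(c1,u1,c2,u2):
    o1,d1=ray(c1,u1);o2,d2=ray(c2,u2)
    s=np.linalg.lstsq(np.c_[d1,-d2],o2-o1,rcond=None)[0]
    a=o1+d1*s[0];b=o2+d2*s[1]; return (a+b)/2,np.linalg.norm(a-b)
def pts(c):
    z=c["z_map"];v,u=np.mgrid[:480,:640]
    k=np.linalg.inv(c["mtx"]); p=np.stack([u,v,np.ones_like(u)],-1)@k.T*z[...,None]
    return (p-c["t"])@c["R"]
E
python3 - <<'E'
from h import *
for n in("top0","scene0"):
    c=load(n); P=pts(c); hsv=cv2.cvtColor(c["color"],cv2.COLOR_RGB2HSV)
    seeds={"top0":dict(wide=(477,168),narrow=(419,271),base=(330,188),bay=(163,187)),
       "scene0":dict(wide=(194,229),narrow=(291,211),base=(294,278),bay=(430,340))}[n]
    print(n,"table z",np.median(P[300:330,560:600,2]) if n=="top0" else np.median(P[180:200,380:400,2]))
    for k,(u,v) in seeds.items():
        Q=P[v-35:v+35,u-35:u+35].reshape(-1,3); Q=Q[np.isfinite(Q).all(1)]
        if k in("wide","narrow"):
            T=Q[(Q[:,2]>30)&(Q[:,2]<50)]
        elif k=="base": T=Q[(Q[:,2]>8)&(Q[:,2]<17)]
        else: T=Q
        print(k,len(T),np.median(T,0).round(1),((T.max(0)+T.min(0))/2).round(1),(T.max(0)-T.min(0)).round(1))
        if k=="base":
            for lo,hi in((20,60),(60,80)):
                S=Q[(Q[:,2]>lo)&(Q[:,2]<hi)]
                if len(S): print(" spindle",lo,len(S),S.mean(0).round(1),S.max(0).round(1))
c=load("top0")["color"][110:350,370:540,::-1]; a=cv2.resize(c,None,fx=2.4,fy=2.4,interpolation=cv2.INTER_CUBIC); cv2.imwrite("pics/crop1.png",a)
c=load("top0"); 
for uv in [(477,168),(419,271),(330,188)]: print(uv,c["color"][uv[1]-0,uv[0]+14])
E
```

```text
top0 table z -0.6162721190265014
wide 637 [ 593.8 -236.7   37. ] [ 594.3 -237.2   36.9] [63.3 64.  13.8]
narrow 1192 [ 424.8 -139.1   37.6] [ 425.4 -139.5   36.6] [63.3 63.6 12.7]
base 1406 [558.2   2.3  11.7] [562.7   2.8  12.4] [78.3 78.3  8.8]
 spindle 20 118 [555.2   2.9  43.7] [575.3  16.2  60. ]
 spindle 60 167 [561.7   3.3  65. ] [574.3  13.9  70.5]
bay 4900 [562.4 285.4   4.9] [462.6 167.4 495.9] [324.5 362.5 993.8]
scene0 table z 0.0018417679801306511
wide 401 [ 597.5 -232.9   36.6] [ 596.  -235.2   35.5] [63.2 65.6 10.9]
narrow 817 [ 422.4 -151.1   37.2] [ 384.8 -182.9   35.8] [149.7 152.9  11.6]
base 897 [573.4  13.1  11.8] [564.8   4.   12.4] [80.4 79.   8.8]
 spindle 20 265 [570.5  10.7  40.8] [578.1  18.7  60. ]
 spindle 60 110 [567.1   7.   64.7] [577.1  16.4  69.5]
bay 4900 [520.1 259.5   5.3] [756.7 360.8 333.4] [593.4 320.3 665. ]
(477, 168) [104  88  66]
(419, 271) [138 116  89]
(330, 188) [16 14 16]
```

View pics/crop1.png

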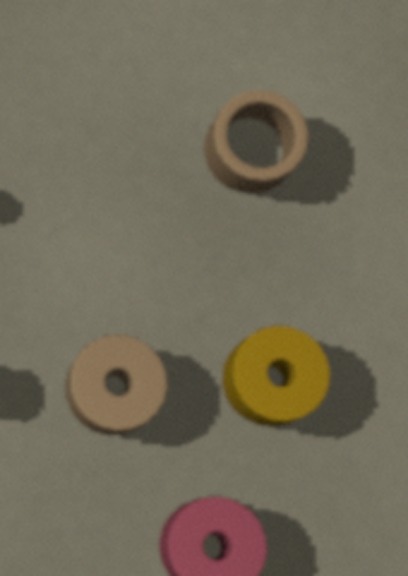

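```bash
cat >> h.py <<'E'
def facefit(c,seed,z,zt=4,half=40,r=None):
    "outer contour of points at height z near seed -> ellipse centre px, world centre"
    P=pts(c);u,v=seed; m=np.zeros((480,640),np.uint8)
    s=(slice(v-half,v+half),slice(u-half,u+half)); m[s]=(abs(P[s][...,2]-z)<zt)
    n,l,st,_=cv2.connectedComponentsWithStats(m)
    k=1+np.argmax(st[1:,4]); m=(l==k).astype(np.uint8)
    ct=max(cv2.findContours(m,cv2.RETR_EXTERNAL,cv2.CHAIN_APPROX_NONE)[0],key=cv2.contourArea)
    hull=cv2.convexHull(ct)
    W=np.array([onz(c,p,z)[:2] for p in hull[:,0]]).astype(np.float32)
    (x,y),r=cv2.minEnclosingCircle(W); 
    w=np.array([x,y,z]); q=c["mtx"]@(c["R"]@w+c["t"]); return q[:2]/q[2],w,r
E
python3 - <<'E'
from h import *
T=load("top0");S=load("scene0")
for k,a,b,z in(("wide",(477,168),(194,229),38),("narrow",(419,271),(291,211),38),("base",(330,188),(294,278),12),("yellow",(486,266),(253,193),38)):
    A=facefit(T,a,z,half=30);B=facefit(S,b,z,half=26)
    p,g=tri(T,A[0],S,B[0])
    print(k,A[1].round(1),round(A[2],1),B[1].round(1),round(B[2],1),"tri",p.round(1),"gap",round(g,1))
# box: blue floor & rim
for n,c in(("top",T),("scene",S)):
    P=pts(c);h=cv2.cvtColor(c["color"],cv2.COLOR_RGB2HSV); bl=(h[...,0]>105)&(h[...,0]<130)&(h[...,1]>120)
    fl=bl&(abs(P[...,2]-5)<4)&(c["z_map"]>0); rim=bl&(abs(P[...,2]-75)<4); div=bl&(abs(P[...,2]-60)<3)
    for nm,m in(("floor",fl),("rim",rim)):
        mm=cv2.morphologyEx(m.astype(np.uint8),cv2.MORPH_OPEN,np.ones((3,3))) if nm=="floor" else m.astype(np.uint8)
        q=P[mm>0][:,:2].astype(np.float32); print(n,nm,len(q),[np.round(x,1) for x in cv2.minAreaRect(q)], q.min(0).round(0),q.max(0).round(0), np.median(P[mm>0][:,2]).round(1))
E
```

```text
wide [ 593.5 -236.2   38. ] 32.5 [ 597.6 -232.8   38. ] 34.5 tri [ 594.8 -237.2   34.2] gap 0.3
narrow [ 425.2 -139.2   38. ] 31.8 [ 429.4 -136.6   38. ] 33.9 tri [ 425.8 -139.9   34.6] gap 0.6
base [562.4   3.4  12. ] 40.1 [566.4   6.5  12. ] 42.0 tri [563.4   3.5   8. ] gap 0.1
yellow [ 432.7 -245.2   38. ] 31.9 [ 436.5 -242.3   38. ] 34.3 tri [ 433.3 -246.1   34.7] gap 0.3
top floor 7159 [array([558.2, 283.3]), array([168.1, 131.1]), np.float64(0.5)] [474. 218.] [643. 349.] 4.9
top rim 1934 [array([550.7, 330. ]), array([190.5, 267.6]), np.float64(0.5)] [455. 196.] [646. 464.] 74.8
scene floor 5873 [array([554.1, 326.5]), array([188.7, 250.8]), np.float64(0.3)] [460. 201.] [649. 452.] 5.0
scene rim 2542 [array([551.9, 330.3]), array([194.6, 266.3]), np.float64(0.5)] [454. 197.] [649. 464.] 74.6
```

Request:
jog_arm:
  series:
    - [0.3,-0.1,0.1,0]
    - [0.6,-0.2,0.2,0]
    - [0.9,-0.3,0.3,0]
    - [1,-0.35,0.3,0]
    - [1,-0.35,0.3,0]
  grip: 1

```text
time: 0.72
eef_pos: [353.8, -410.2, 177.8]
eef_rot: [[0.945, 0.328, -0.001], [0.328, -0.945, 0.004], [0.0, -0.004, -1.0]]
wrist_force: [-1.4, -0.3, 1.3]
gripper_width: 1.002
```

Request:
jog_arm:
  series:
    - [0.3,-0.1,0,0]
    - [0.6,-0.2,0,0]
    - [0.9,-0.3,0,0]
    - [1,-0.35,0,0]
    - [1,-0.35,0,0]

```text
time: 1.35
eef_pos: [520.7, -278.4, 178.0]
eef_rot: [[0.944, 0.33, -0.001], [0.33, -0.944, 0.003], [-0.0, -0.004, -1.0]]
wrist_force: [-0.3, -0.2, -0.4]
gripper_width: 0.998
```

```bash
cat >> h.py <<'E'
def goto(x,y,z):
    from bench import monitor
    s=monitor.state();R=s["eef_rot"]; d=R.T@(np.array([x,y,z])-s["eef_pos"])
    print("t",round(s["time"],2),"pos",s["eef_pos"].round(1),"tool z",R[:,2].round(3),"y",R[:,1].round(3),"F",s["wrist_force"].round(1),"w",round(s["gripper_width"],3),"norm shift",(d/200).round(3))
E
python3 -c "
from h import *
goto(594.7,-236.3,120);goto(594.7,-236.3,12)"
```

```text
t 1.35 pos [ 520.7 -278.4  178. ] tool z [-0.001  0.003 -1.   ] y [ 0.33  -0.944 -0.004] F [-0.3 -0.2 -0.4] w 0.998 norm shift [ 0.419 -0.075  0.29 ]
t 1.35 pos [ 520.7 -278.4  178. ] tool z [-0.001  0.003 -1.   ] y [ 0.33  -0.944 -0.004] F [-0.3 -0.2 -0.4] w 0.998 norm shift [ 0.419 -0.074  0.83 ]
```

Request:
jog_arm:
  series:
    - [0.25,-0.05,0.15,0]
    - [0.42,-0.075,0.29,0]
    - [0.42,-0.075,0.29,0]
    - [0.42,-0.075,0.29,0]
    - [0.42,-0.075,0.29,0]
    - [0.42,-0.075,0.29,0]

```text
time: 2.1
eef_pos: [594.5, -237.4, 121.1]
eef_rot: [[0.945, 0.328, -0.0], [0.328, -0.945, 0.002], [0.001, -0.002, -1.0]]
wrist_force: [0.3, 0.5, -0.2]
gripper_width: 0.998
```

```bash
python3 -c "
from h import *
goto(594.7,-236.3,12)
from bench import capture
for n in ('top','scene'):
    c=capture(n);cv2.imwrite(f'pics/{n}1.png',c['color'][...,::-1])
"
```

```text
t 2.1 pos [ 594.5 -237.4  121.1] tool z [-0.     0.002 -1.   ] y [ 0.328 -0.945 -0.002] F [ 0.3  0.5 -0.2] w 0.998 norm shift [ 0.002 -0.004  0.546]
```

View pics/scene1.png

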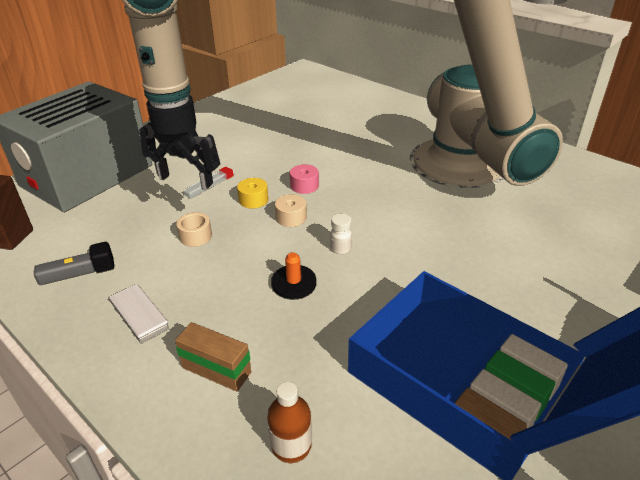

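The gripper's tips are at about (165,180) and (208,180), above and a little left of the wide ring at (194,229). I'll check this against the projection before descending.

```bash
python3 -c "
from h import *
c=load('scene0')
for w in ((594.5,-237.4,113),(594.5,-237.4,130),(594.5,-237.4,38),(594.5+16,-237.4-47,121),(594.5-16,-237.4+47,121)):
    q=c['mtx']@(c['R']@np.array(w)+c['t']);print(w,(q[:2]/q[2]).round(0))
a=cv2.imread('pics/scene1.png')[100:260,110:270];cv2.imwrite('pics/crop2.png',cv2.resize(a,None,fx=3.5,fy=3.5))
"
```

```text
(594.5, -237.4, 113) [186. 188.]
(594.5, -237.4, 130) [185. 180.]
(594.5, -237.4, 38) [192. 221.]
(610.5, -284.4, 121) [163. 179.]
(578.5, -190.4, 121) [208. 190.]
```

View pics/crop2.png

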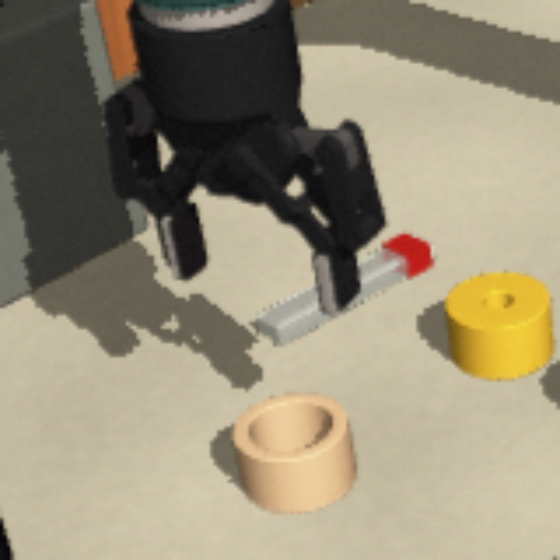

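View pics/top1.png

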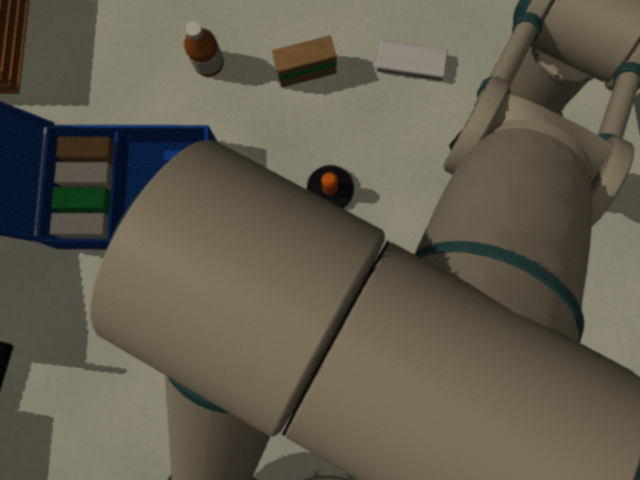

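The tip positions match the projection: right tip at (207,188) against a predicted (208,190). The top camera is blocked by the arm. I'll descend and grip.

Request:
jog_arm:
  series:
    - [0.002,-0.004,0.2,0]
    - [0.002,-0.004,0.38,0]
    - [0.002,-0.004,0.48,0]
    - [0.002,-0.004,0.55,0]
    - [0.002,-0.004,0.55,0]
    - [0.002,-0.004,0.55,0]
    - [0.002,-0.004,0.55,0]

```text
time: 3.08
eef_pos: [595.5, -236.1, 11.9]
eef_rot: [[0.944, 0.329, 0.002], [0.329, -0.944, 0.002], [0.002, -0.001, -1.0]]
wrist_force: [0.2, -1.3, 0.7]
gripper_width: 1.0
```

Request:
jog_arm:
  series:
    - [0,0,0,0]
    - [0,0,0,0]
    - [0,0,0,0]
    - [0,0,0,0]
    - [0,0,0,0]
    - [0,0,0,0]
    - [0,0,0,0]
    - [0,0,0,0]
  grip: 0
  grip_force: 40

```text
time: 4.08
eef_pos: [596.2, -236.5, 13.0]
eef_rot: [[0.944, 0.329, 0.003], [0.329, -0.944, 0.001], [0.003, 0.0, -1.0]]
wrist_force: [-1.0, 0.6, 5.9]
gripper_width: 0.724
```

Request:
jog_arm:
  series:
    - [0,0,-0.1,0]
    - [0,0,-0.3,0]
    - [0,0,-0.55,0]
    - [0,0,-0.7,0]
    - [0,0,-0.7,0]
    - [0,0,-0.7,0]
    - [0,0,-0.7,0]

```text
time: 4.95
eef_pos: [594.6, -236.0, 150.9]
eef_rot: [[0.944, 0.329, -0.0], [0.329, -0.944, 0.003], [0.001, -0.003, -1.0]]
wrist_force: [-0.3, -0.1, -0.7]
gripper_width: 0.721
```

```bash
python3 -c "
from h import *
goto(563.4,3.5,140)
from bench import capture
c=capture('scene');cv2.imwrite('pics/scene2.png',c['color'][...,::-1]);pickle.dump(c,open('pics/scene2.pkl','wb'))
a=c['color'][60:260,80:330,::-1];cv2.imwrite('pics/crop3.png',cv2.resize(a,None,fx=3,fy=3))
"
```

```text
t 4.95 pos [ 594.6 -236.   150.9] tool z [-0.     0.003 -1.   ] y [ 0.329 -0.944 -0.003] F [-0.3 -0.1 -0.7] w 0.721 norm shift [ 0.246 -1.182  0.058]
```

View pics/crop3.png

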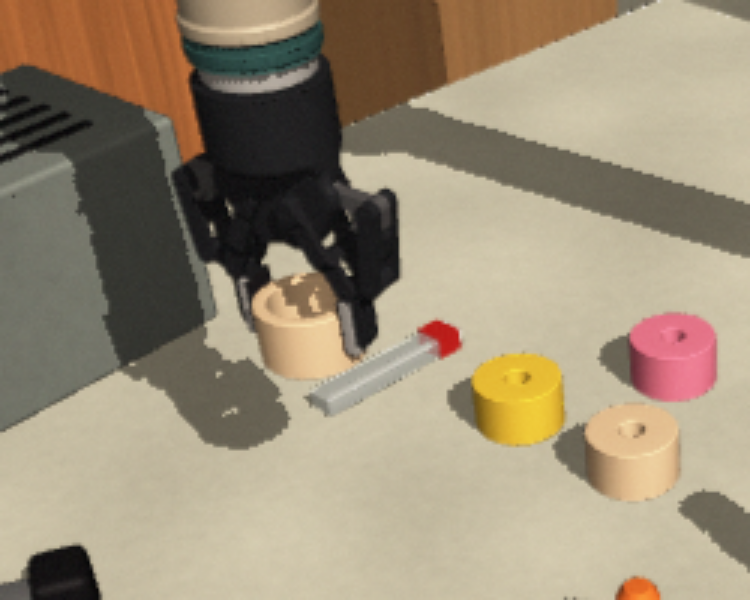

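The crop shows the wide roll held level between the fingers at crop (305,325), with the narrow, yellow and pink rolls undisturbed. Next I move above the spindle.

Request:
jog_arm:
  series:
    - [0.1,-0.25,0,0]
    - [0.15,-0.5,0,0]
    - [0.2,-0.75,0,0]
    - [0.24,-0.95,0,0]
    - [0.24,-1,0,0]
    - [0.24,-1,0,0]

```text
time: 5.75
eef_pos: [574.1, -31.3, 151.0]
eef_rot: [[0.944, 0.33, -0.001], [0.33, -0.944, 0.002], [-0.0, -0.002, -1.0]]
wrist_force: [0.7, 0.3, -1.4]
gripper_width: 0.726
```

Request:
jog_arm:
  series:
    - [0,-0.18,0,0]
    - [0,-0.18,0,0]
    - [0,-0.18,0,0]
    - [0,-0.18,0,0]
    - [0,-0.18,0,0]

```text
time: 6.38
eef_pos: [562.5, 1.8, 151.0]
eef_rot: [[0.944, 0.329, -0.001], [0.329, -0.944, 0.002], [-0.0, -0.002, -1.0]]
wrist_force: [0.2, 1.1, -1.2]
gripper_width: 0.722
```

```bash
python3 -c "
from h import *
from bench import capture
goto(563.4,3.5,24)
for n in ('scene','top'):
    c=capture(n);pickle.dump(c,open(f'pics/{n}3.pkl','wb'));cv2.imwrite(f'pics/{n}3.png',c['color'][...,::-1])
    P=pts(c);h=cv2.cvtColor(c['color'],cv2.COLOR_RGB2HSV)
    b=P[(abs(P[...,0]-563)<60)&(abs(P[...,1]-3)<60)&(P[...,2]>120)&(P[...,2]<185)&(h[...,0]<25)&(h[...,1]>50)&(h[...,2]>60)]
    print(n,len(b),b.min(0).round(1) if len(b) else '',b.max(0).round(1) if len(b) else '')
    t=b[b[:,2]>b[:,2].max()-4] if len(b) else b
    print(len(t),t.min(0).round(1),t.max(0).round(1)) if len(t) else 0
"
```

```text
t 6.38 pos [562.5   1.8 151. ] tool z [-0.001  0.002 -1.   ] y [ 0.329 -0.944 -0.002] F [ 0.2  1.1 -1.2] w 0.722 norm shift [ 0.007 -0.005  0.635]
scene 1301 [534.7 -37.9 137.9] [595.9  41.4 180.5]
59 [534.7 -37.9 176.5] [595.4  36.9 180.5]
top 159 [536.4 -30.8 141.4] [572.2  27.5 178.9]
89 [536.4 -30.8 174.9] [565.1  27.4 178.9]
```

View pics/scene3.png

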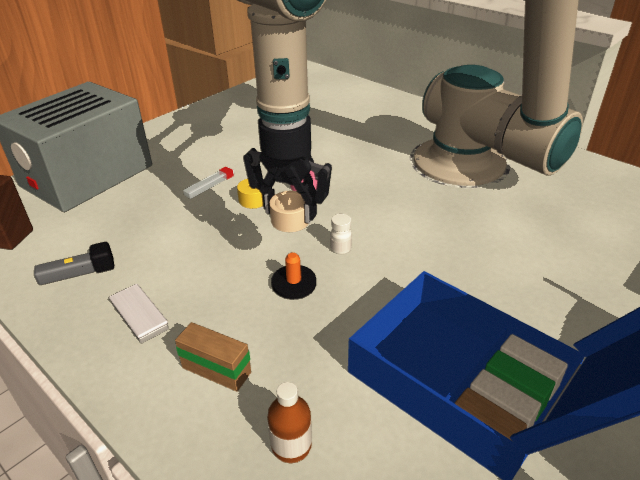

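View pics/top3.png

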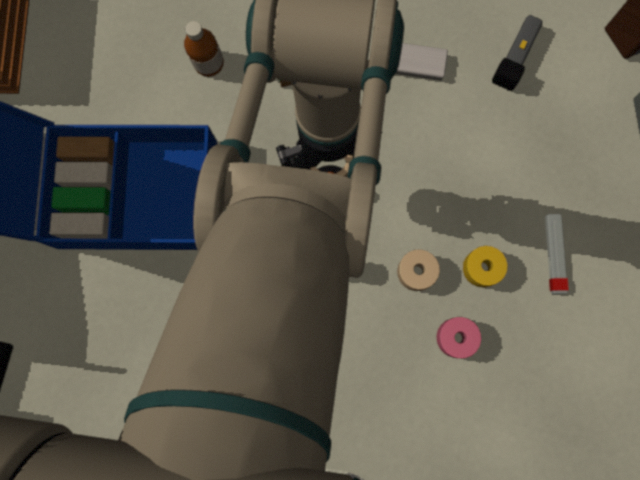

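The roll is held above the spindle: roll at scene (290,210), spindle top at (293,258). I'll check the lateral alignment numerically from the roll's visible face.

```bash
python3 -c "
from h import *
from scipy.optimize import least_squares
c=load('scene3');P=pts(c);h=cv2.cvtColor(c['color'],cv2.COLOR_RGB2HSV)
m=(abs(P[...,0]-563)<45)&(abs(P[...,1]-3)<45)&(P[...,2]>140)&(P[...,2]<172)&(h[...,0]<25)&(h[...,1]>60)&(h[...,2]>90)
Q=P[m]; d=c['R'][2,:2]/np.linalg.norm(c['R'][2,:2])
Q=Q[(Q[:,:2]-[565,3])@d<-8]
f=least_squares(lambda p:np.hypot(Q[:,0]-p[0],Q[:,1]-p[1])-32,[563,3],loss='soft_l1');print(len(Q),f.x.round(1),np.sqrt(np.mean(f.fun**2)))
# same method on spindle (r=13) from the first image, heights 20-55
c=load('scene0');P=pts(c)
m=(abs(P[...,0]-563)<25)&(abs(P[...,1]-3)<25)&(P[...,2]>22)&(P[...,2]<56);Q=P[m]
f=least_squares(lambda p:np.hypot(Q[:,0]-p[0],Q[:,1]-p[1])-13,[563,3],loss='soft_l1');print(len(Q),f.x.round(1),np.sqrt(np.mean(f.fun**2)))
a=cv2.imread('pics/scene3.png')[130:310,220:380];cv2.imwrite('pics/crop4.png',cv2.resize(a,None,fx=3.3,fy=3.3))
"
```

```text
547 [561.5   1.6] 1.0530159653051525
217 [563.6   3.4] 1.022674365323377
```

View pics/crop4.png

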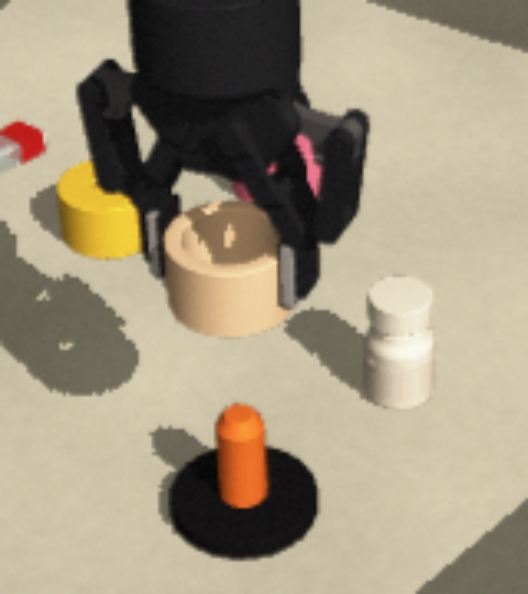

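Both rolls fit to about 1 mm. The roll needs a 2–3 mm correction, which I'll make before descending.

Request:
jog_arm:
  series:
    - [0.013,-0.005,0.05,0]
    - [0.013,-0.005,0.2,0]
    - [0.013,-0.005,0.32,0]
    - [0.013,-0.005,0.4,0]
    - [0.013,-0.005,0.48,0]
    - [0.013,-0.005,0.54,0]
    - [0.013,-0.005,0.58,0]
    - [0.013,-0.005,0.61,0]
    - [0.013,-0.005,0.61,0]
    - [0.013,-0.005,0.61,0]

```text
time: 7.72
eef_pos: [564.7, 4.1, 29.4]
eef_rot: [[0.944, 0.329, -0.0], [0.329, -0.944, 0.002], [0.001, -0.002, -1.0]]
wrist_force: [0.4, 0.1, -0.3]
gripper_width: 0.726
```

Request:
jog_arm:
  series:
    - [0,0,0.005,0]
    - [0,0,0.01,0]
    - [0,0,0.015,0]
    - [0,0,0.02,0]
    - [0,0,0.02,0]
    - [0,0,0.02,0]

```text
time: 8.48
eef_pos: [564.7, 4.1, 25.4]
eef_rot: [[0.944, 0.329, -0.0], [0.329, -0.944, 0.002], [0.001, -0.002, -1.0]]
wrist_force: [0.4, -0.0, -0.4]
gripper_width: 0.724
```

Request:
jog_arm:
  series:
    - [0,0,0.005,0]
    - [0,0,0.008,0]
    - [0,0,0.008,0]
    - [0,0,0.008,0]

```text
time: 8.98
eef_pos: [564.8, 4.1, 25.0]
eef_rot: [[0.944, 0.33, 0.001], [0.33, -0.944, 0.002], [0.001, -0.001, -1.0]]
wrist_force: [-2.2, 0.9, 7.2]
gripper_width: 0.726
```

Contact registered at about 7 N, with TCP at z = 25.0, which is 12 mm above the table grasp height and matches the base thickness. I'll release, then rise.

Request:
jog_arm:
  series:
    - [0,0,0,0]
    - [0,0,0,0]
    - [0,0,0,0]
    - [0,0,0,0]
    - [0,0,0,0]
  grip: 1

```text
time: 9.6
eef_pos: [564.8, 4.1, 24.9]
eef_rot: [[0.944, 0.329, 0.001], [0.329, -0.944, 0.002], [0.001, -0.001, -1.0]]
wrist_force: [0.6, -0.0, -0.2]
gripper_width: 1.001
```

Request:
jog_arm:
  series:
    - [0,0,-0.1,0]
    - [0,0,-0.25,0]
    - [0,0,-0.45,0]
    - [0,0,-0.65,0]
    - [0,0,-0.65,0]
    - [0,0,-0.65,0]

```text
time: 10.35
eef_pos: [564.1, 4.0, 154.3]
eef_rot: [[0.944, 0.33, -0.001], [0.33, -0.944, 0.002], [0.0, -0.002, -1.0]]
wrist_force: [0.7, -0.4, -0.7]
gripper_width: 0.999
```

```bash
python3 -c "
from h import *
from bench import capture
goto(425.5,-139.3,150)
c=capture('scene');pickle.dump(c,open('pics/scene4.pkl','wb'))
a=c['color'][130:310,180:380,::-1];cv2.imwrite('pics/crop5.png',cv2.resize(a,None,fx=3.3,fy=3.3))
P=pts(c);h=cv2.cvtColor(c['color'],cv2.COLOR_RGB2HSV)
m=(abs(P[...,0]-563)<40)&(abs(P[...,1]-3)<40)&(P[...,2]>16)&(P[...,2]<70)&(h[...,0]>9)&(h[...,0]<25)&(h[...,1]<160)&(h[...,2]>60)
print(m.sum(),np.percentile(P[m],[1,50,99],axis=0).round(1))
"
```

```text
t 10.35 pos [564.1   4.  154.3] tool z [-0.001  0.002 -1.   ] y [ 0.33  -0.944 -0.002] F [ 0.7 -0.4 -0.7] w 0.999 norm shift [-0.89   0.448  0.021]
945 [[535.2 -24.5  16.6]
 [575.7  17.6  41.4]
 [596.3  36.8  51.7]]
```

View pics/crop5.png

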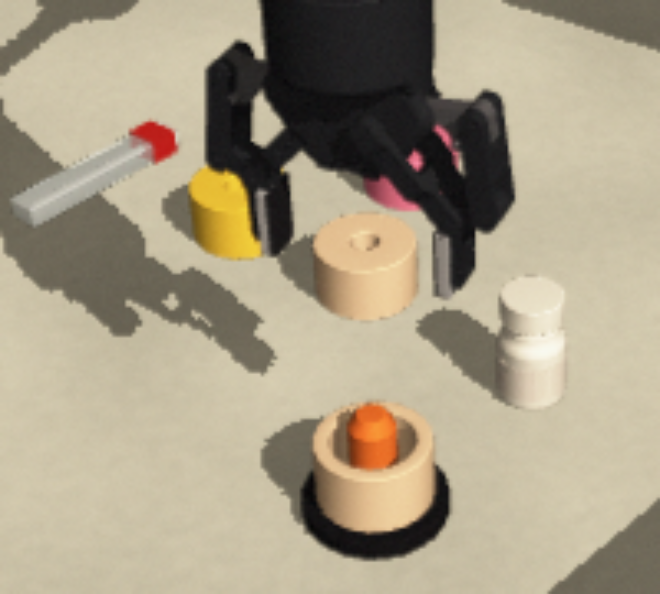

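The wide roll lies flat on the black base around the spindle, at crop (373,465), and its top face is about 50–51 mm high as expected. Next is the narrow roll.

Request:
jog_arm:
  series:
    - [-0.25,0.12,0,0]
    - [-0.5,0.25,0,0]
    - [-0.75,0.38,0,0]
    - [-0.89,0.448,0.02,0]
    - [-0.89,0.448,0.1,0]
    - [-0.89,0.448,0.2,0]
    - [-0.89,0.448,0.2,0]
    - [-0.89,0.448,0.2,0]

```text
time: 11.4
eef_pos: [425.1, -139.1, 113.4]
eef_rot: [[0.944, 0.33, -0.003], [0.33, -0.944, 0.002], [-0.002, -0.003, -1.0]]
wrist_force: [0.2, -1.0, 0.4]
gripper_width: 1.002
```

```bash
python3 -c "
from h import *
from bench import capture
goto(425.5,-139.3,12)
c=capture('scene')
a=c['color'][110:270,200:400,::-1];cv2.imwrite('pics/crop6.png',cv2.resize(a,None,fx=3.5,fy=3.5))
"
```

```text
t 11.4 pos [ 425.1 -139.1  113.4] tool z [-0.003  0.002 -1.   ] y [ 0.33  -0.944 -0.003] F [ 0.2 -1.   0.4] w 1.002 norm shift [0.003 0.003 0.507]
```

View pics/crop6.png

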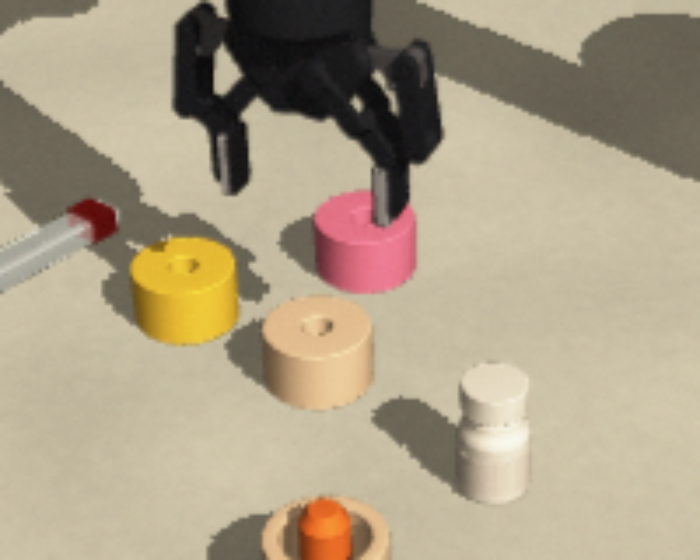

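The gripper stands above the narrow roll at crop (318,350). Both finger paths are clear of the yellow roll (185,290) and the bottle (492,430), so I'll descend and grip.

Request:
jog_arm:
  series:
    - [0.003,0.003,0.15,0]
    - [0.003,0.003,0.3,0]
    - [0.003,0.003,0.42,0]
    - [0.003,0.003,0.505,0]
    - [0.003,0.003,0.505,0]
    - [0.003,0.003,0.505,0]
    - [0.003,0.003,0.505,0]

```text
time: 12.32
eef_pos: [426.8, -139.7, 13.7]
eef_rot: [[0.944, 0.33, 0.0], [0.33, -0.944, 0.001], [0.0, -0.001, -1.0]]
wrist_force: [0.3, 0.4, -0.7]
gripper_width: 1.002
```

Request:
jog_arm:
  series:
    - [0,0,0,0]
    - [0,0,0,0]
    - [0,0,0,0]
    - [0,0,0,0]
    - [0,0,0,0]
    - [0,0,0,0]
    - [0,0,0,0]
  grip: 0
  grip_force: 40

```text
time: 13.2
eef_pos: [427.4, -140.0, 14.8]
eef_rot: [[0.944, 0.33, 0.002], [0.33, -0.944, 0.0], [0.002, 0.001, -1.0]]
wrist_force: [-1.5, -0.5, 8.1]
gripper_width: 0.733
```

Request:
jog_arm:
  series:
    - [0,0,-0.1,0]
    - [0,0,-0.3,0]
    - [0,0,-0.55,0]
    - [0,0,-0.8,0]
    - [0,0,-0.8,0]
    - [0,0,-0.8,0]
    - [0,0,-0.8,0]

```text
time: 14.08
eef_pos: [425.9, -139.4, 173.3]
eef_rot: [[0.944, 0.33, -0.001], [0.33, -0.944, 0.002], [-0.001, -0.002, -1.0]]
wrist_force: [0.0, 1.0, 0.2]
gripper_width: 0.729
```

```bash
python3 -c "
from h import *
from bench import capture
goto(551,274,172)
c=capture('scene')
a=c['color'][60:280,200:440,::-1];cv2.imwrite('pics/crop7.png',cv2.resize(a,None,fx=2.6,fy=2.6))
"
```

```text
t 14.07 pos [ 425.9 -139.4  173.3] tool z [-0.001  0.002 -1.   ] y [ 0.33  -0.944 -0.002] F [0.  1.  0.2] w 0.729 norm shift [ 1.272 -1.746  0.009]
```

View pics/crop7.png

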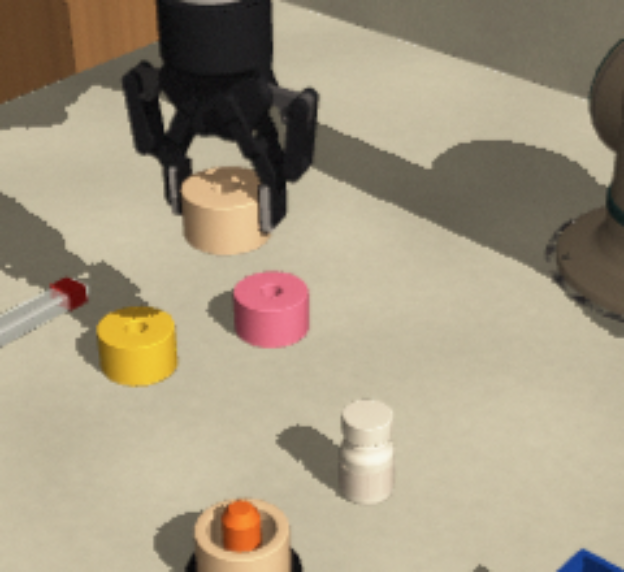

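The narrow roll is held level, at crop (228,210). I'll carry it at z≈173 to above the bay.

Request:
jog_arm:
  series:
    - [0.15,-0.2,0,0]
    - [0.3,-0.4,0,0]
    - [0.45,-0.6,0,0]
    - [0.6,-0.8,0,0]
    - [0.64,-0.87,0,0]
    - [0.64,-0.87,0,0]

```text
time: 14.88
eef_pos: [489.0, 67.4, 172.6]
eef_rot: [[0.943, 0.332, -0.004], [0.332, -0.943, 0.001], [-0.003, -0.002, -1.0]]
wrist_force: [0.2, -0.3, -0.8]
gripper_width: 0.737
```

Request:
jog_arm:
  series:
    - [0.15,-0.2,0,0]
    - [0.3,-0.4,0,0]
    - [0.45,-0.6,0,0]
    - [0.6,-0.8,0,0]
    - [0.64,-0.87,0,0]
    - [0.64,-0.87,0,0]
    - [0.64,-0.87,0,0]

```text
time: 15.75
eef_pos: [551.5, 271.9, 172.3]
eef_rot: [[0.944, 0.33, -0.005], [0.33, -0.944, -0.001], [-0.005, -0.001, -1.0]]
wrist_force: [-0.4, -1.4, -0.9]
gripper_width: 0.736
```

```bash
python3 -c "
from h import *
from bench import capture
goto(551,274,20)
c=capture('scene');cv2.imwrite('pics/scene8.png',c['color'][...,::-1])
"
```

```text
t 15.75 pos [551.5 271.9 172.3] tool z [-0.005 -0.001 -1.   ] y [ 0.33  -0.944 -0.001] F [-0.4 -1.4 -0.9] w 0.736 norm shift [ 0.005 -0.01   0.762]
```

View pics/scene8.png

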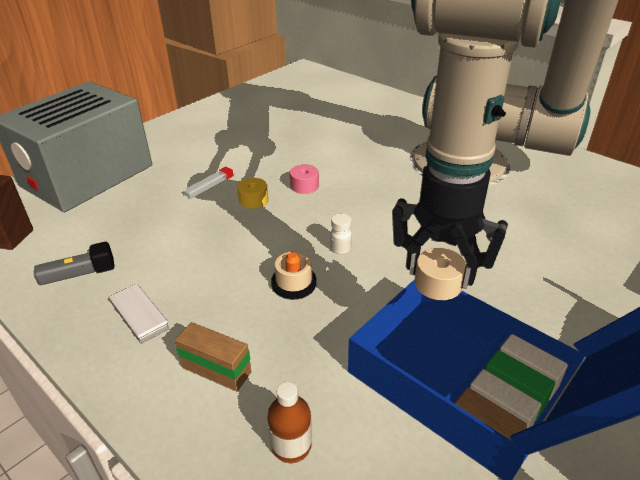

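The roll at (440,272) is above the bay region. I'll descend in two stages.

Request:
jog_arm:
  series:
    - [0.005,-0.01,0.1,0]
    - [0.005,-0.01,0.25,0]
    - [0.005,-0.01,0.4,0]
    - [0.005,-0.01,0.52,0]
    - [0.005,-0.01,0.62,0]
    - [0.005,-0.01,0.69,0]
    - [0.005,-0.01,0.73,0]
    - [0.005,-0.01,0.73,0]
    - [0.005,-0.01,0.73,0]

```text
time: 16.92
eef_pos: [551.8, 274.3, 27.3]
eef_rot: [[0.944, 0.33, -0.003], [0.33, -0.944, 0.0], [-0.003, -0.001, -1.0]]
wrist_force: [-0.3, 0.5, -0.3]
gripper_width: 0.729
```

Request:
jog_arm:
  series:
    - [0,0,0.01,0]
    - [0,0,0.02,0]
    - [0,0,0.025,0]
    - [0,0,0.025,0]
    - [0,0,0.025,0]

```text
time: 17.55
eef_pos: [551.7, 274.3, 22.2]
eef_rot: [[0.944, 0.33, -0.003], [0.33, -0.944, 0.0], [-0.003, -0.001, -1.0]]
wrist_force: [0.2, -0.2, -1.3]
gripper_width: 0.735
```

Request:
jog_arm:
  series:
    - [0,0,0.005,0]
    - [0,0,0.01,0]
    - [0,0,0.015,0]
    - [0,0,0.015,0]
    - [0,0,0.015,0]

```text
time: 18.18
eef_pos: [551.7, 274.3, 19.9]
eef_rot: [[0.944, 0.33, -0.003], [0.33, -0.944, 0.0], [-0.003, -0.001, -1.0]]
wrist_force: [-1.4, -1.1, 4.7]
gripper_width: 0.735
```

Contact at z = 19.9, 5 mm above the table grasp height, which matches the bay floor. I'll release and rise.

Request:
jog_arm:
  series:
    - [0,0,0,0]
    - [0,0,0,0]
    - [0,0,0,0]
    - [0,0,0,0]
    - [0,0,0,0]
  grip: 0.92

```text
time: 18.8
eef_pos: [551.7, 274.3, 19.8]
eef_rot: [[0.944, 0.33, -0.003], [0.33, -0.944, 0.0], [-0.003, -0.001, -1.0]]
wrist_force: [0.2, -0.2, 0.7]
gripper_width: 0.919
```

Request:
jog_arm:
  series:
    - [0,0,-0.05,0]
    - [0,0,-0.2,0]
    - [0,0,-0.4,0]
    - [0,0,-0.65,0]
    - [0,0,-0.9,0]
    - [0,0,-1,0]
    - [0,0,-1,0]

```text
time: 19.68
eef_pos: [553.3, 274.7, 222.6]
eef_rot: [[0.944, 0.33, 0.002], [0.33, -0.944, 0.002], [0.002, -0.001, -1.0]]
wrist_force: [-0.8, 0.0, 0.5]
gripper_width: 0.922
```

Request:
jog_arm:
  series:
    - [-0.3,0.2,0,0]
    - [-0.6,0.4,0,0]
    - [-0.8,0.6,0,0]
    - [-0.8,0.8,0,0]
    - [-0.8,0.8,0,0]
    - [-0.8,0.8,0,0]

```text
time: 20.42
eef_pos: [454.6, 71.0, 221.1]
eef_rot: [[0.944, 0.329, -0.0], [0.329, -0.944, 0.003], [0.001, -0.003, -1.0]]
wrist_force: [-0.4, 0.5, -0.0]
gripper_width: 0.921
```

```bash
python3 -c "
from h import *
from bench import capture
goto(551,274,20)
for n in('scene','top'):
    c=capture(n);cv2.imwrite(f'pics/{n}9.png',c['color'][...,::-1]);pickle.dump(c,open(f'pics/{n}9.pkl','wb'))
    P=pts(c);h=cv2.cvtColor(c['color'],cv2.COLOR_RGB2HSV)
    sk=(h[...,0]<25)&(h[...,1]>50)&(h[...,1]<160)&(h[...,2]>60)
    for nm,x,y in(('narrow',552,274),('wide',563.5,3.5)):
        m=sk&(abs(P[...,0]-x)<45)&(abs(P[...,1]-y)<45)&(P[...,2]>7)&(P[...,2]<70)
        if m.sum(): 
            Q=P[m];zt=np.percentile(Q[:,2],97);Tp=Q[Q[:,2]>zt-3];print(n,nm,m.sum(),'ztop',np.median(Tp[:,2]).round(1),'ctr',((Tp.max(0)+Tp.min(0))/2).round(1),'min',Q.min(0).round(1),'max',Q.max(0).round(1))
"
```

```text
t 20.43 pos [454.6  71.  221.1] tool z [-0.     0.003 -1.   ] y [ 0.329 -0.944 -0.003] F [-0.4  0.5 -0. ] w 0.921 norm shift [ 0.788 -0.797  1.008]
scene narrow 1743 ztop 43.0 ctr [551.7 275.1  44.1] min [520.  244.    7.7] max [584.3 307.1  46.6]
scene wide 1004 ztop 49.7 ctr [564.8   5.3  50.4] min [532.1 -26.7   8.8] max [598.1  37.3  52.5]
top narrow 413 ztop 44.3 ctr [539.3 260.7  45.3] min [517.8 242.    8.5] max [560.9 280.5  47.5]
top wide 572 ztop 50.9 ctr [562.9   3.8  55.3] min [531.3 -27.9   8.2] max [595.2  38.8  60.8]
```

View pics/scene9.png

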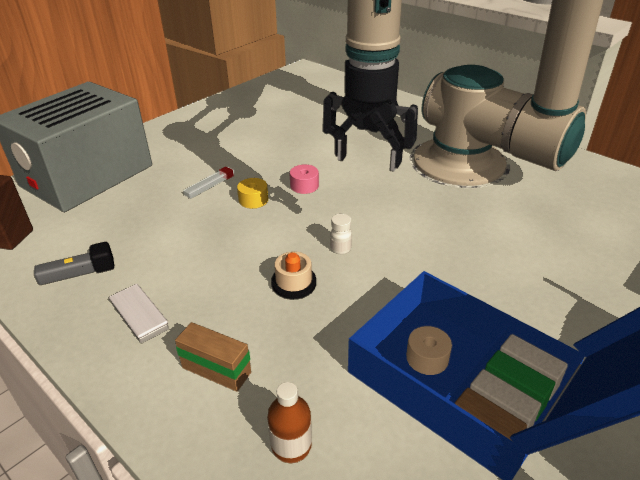

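View pics/top9.png

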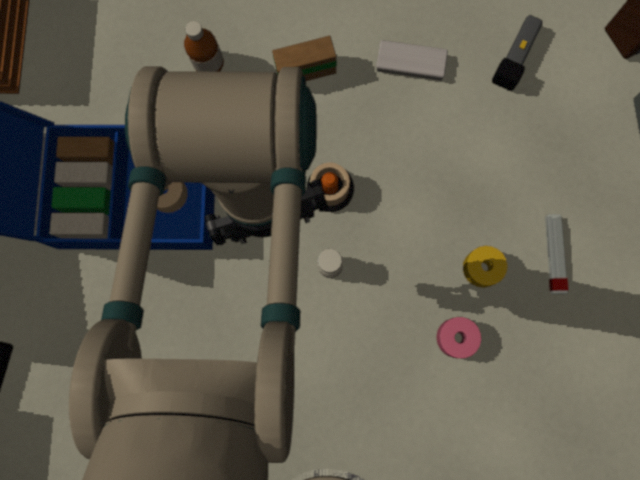

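The scene view shows the narrow roll flat in the bay at (429,350) with its top about 43 mm high. The wide roll is flat on the holder at (293,270) with its top about 50 mm high. The look-alikes are at their original pixels and the gripper is clear of everything. I'll hand in.

```bash
python3 -c "
from bench import job,monitor
print(job.hand_in(), monitor.state()['time'])"
```

```text
the job is handed in; nothing more can be done
the job is handed in; nothing more can be done
```

Both rolls are placed and released, and I handed the job in at about 20.5 s of the 48 s allowed.

- **Wide roll:** I lowered it over the spindle until it touched the base, at about 7 N. In the last pictures it lies flat, with its top at 50–51 mm against an expected 50 mm. Its centre is within about 2 mm of the spindle axis.
- **Narrow roll:** I set it down in the middle of the empty compartment, at about 5 N. It stands at about (552, 275), with its top at about 43–44 mm against an expected 43 mm.
- **Surroundings:** The pink and yellow look-alikes had not moved, and the gripper was clear of everything. The wrist force never read above about 10 N after a move.

**Checks that disagreed or were limited:**
- Triangulating the rolls and holder base from the two cameras gave heights about 4 mm low, while the depth maps matched the expected heights to about 1–2 mm. I put this down to bias in the scene view's outlines.
- The grip closed to about 62 mm on each 64 mm roll.
- In the last top view the arm partly hid the narrow roll, so its final position rests on the scene camera.

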